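# Open the hydroponic tub's filling hatch for topping up

## Robot

A 6-joint arm with a two-finger parallel gripper is mounted at the origin on the work surface. World frame = base frame: x ahead of the robot, y to its left, z up, the work surface at z = 0. Lengths are in mm, angles in rad, forces in N, time in s.
With the tool pointing down it reaches from about 275 to 750 mm from the base axis. Payload 10.2 kg.
Tool frame: the origin (TCP) lies between the finger pads; the fingertips stand 17 mm ahead of it and the grasp point (between the pads) lies 2 mm behind it (tips_ahead is the distance from the TCP to the fingertips, in mm); z points along the fingers, y is the line along which they close (so a half turn about z gives the same grasp; the last joint's range is limited). The gripper opens to 85 mm and grips with 20 to 120 N. Pads are 22 mm wide; open, the fingers measure 114 mm over their backs; the gripper's body (76 mm by 85 mm) begins 54 mm behind the grasp point. The pads swing forward as they close: fully open they stand 13 mm farther back than shut.
Start: joints at [-1.492, 0.313, 1.498, -0, 1.331, -0.223], TCP at [156.038, -501.282, 248.294] pointing down, gripper open.
Joint ranges: [-2.94, 2.94], [-0.97, 2.17], [0.19, 2.56], [-1.23, 4.37], [0.02, 3.11], [-2.88, 2.88]. Speed limits (rad/s): [2.39, 2.39, 3.01, 3.14, 3.14, 3.14].

## Interface

Orientations are given as a unit quaternion [w, x, y, z].
In Python, from rig import sense, capture, finish_job, boxes_of, tips_ahead gives the robot as it stands.
- The arm moves only by the tool drive_tool, never from a script. Its argument "commands" is text: rows parted by semicolons, each of 7 numbers parted by spaces: the shift along the world's x, y, z in units of 0.1 m (1.0 is 0.1 m), then the turn, a rotation vector about the world's x, y, z in units of pi/4 rad (1.0 is pi/4 rad), then the opening in per cent of the stroke, from 0 (shut) to 100 (fully open). A call has 1 to 20 rows; each row shifts and turns the commanded pose from where the row before left it; what a row does not reach is not made up. A row lasts 1/12 s, in which the tool goes at most 41.7 mm and 7.16 degrees, less where a joint would pass 70% of its speed; a pose out of reach is approached as far as the arm can. A call with a number of a shift or a turn outside -1 to 1 is refused whole. A call with a gripper value outside its range is refused whole. The fingers move at their own pace and stop on an object; "force" is the grip in N (left out, the last holds). Time passes only in rows, so rows that do not move let the fingers close. It gives the time, the measured TCP pose, the force, the opening and the grip force at its end, in the units of the state.
- sense(): the state, without advancing time (a new reading comes with each control period).
- capture(name): name is "scene" or "side" or "wrist"; returns a dict with "pixels" (420x560x3 uint8, blue, green, red), "fov_y" (degrees; the focal length in pixels is half the picture's height over the tangent of half this angle, whatever the lens; pixels are square), "cx", "cy" (the principal point, pixels), "k1" (the pictures are not rectified: a ray, as slopes to the right and down, at radius r is drawn at 1 + k1 r^2 times it, then the intrinsics apply), "position" and "attitude" of the camera in the world; the wrist camera has in their place "tool_from_camera" (4x4, takes a point from camera to tool coordinates, whose origin is the TCP and whose axes are the flange's). Camera axes: x right, y down, z forward; pixel columns grow to the right and rows downward; lengths in mm; the calibration is good to about 2 mm. A picture is of the moment at which its call begins: read the wrist's pose just before it. There is no depth.
- finish_job(): hands the job in; it is judged then, once.
Trained networks look in a picture, given as the dict that the camera call returned (one of the last four; its "shot" number tells which), for a name from the list of things; names that differ only in an ending like _2 or _b are one class to them, and where a whole thing is asked for, a point or a joint stands for the part that bears it (a point fixed in the world has none). Each returns a list of dicts, best first, with "confidence" (0 to 1); they miss things now and then, are a little off and sometimes report something else, mostly with a low value. They report only what shows in the picture. A call takes as long as a camera call. They do not tell look-alikes from the thing itself.
- boxes_of(picture, name): "position" ([column, row] in pixels, amid what is visible of it).
The state is a dict: "time_s": time; "joints": joint angles; "dq": joint speeds; "tau": joint torques, N m; "eef_pos": TCP position; "ee_rot": TCP orientation; "force": force on the tool from outside, world axes, zero at the start; "wrist_torque": the same for the moment, N m; "grip_width": opening from 0.0 (shut) to 1.0 (fully open); "grip_force": force on a finger pad.
Only numpy, scipy, OpenCV 4.12 (cv2) and the standard library are available. Lean on these libraries where they do the work, as an engineer would, in place of code of your own. Each camera call takes 0.05 s, during which the arm holds its last target. There are 200 camera calls.

## Task

The hydroponic tub needs topping up: switch the air pump off, move the jar of plant food off the round hatch cover so that it stands on the bare deck of the tub, then press the cover's far edge down into the filling chute so that the cover tips and stays there with its near edge sticking up. Let go, take the cover by that raised edge, lift it out and leave it standing on edge in any slot of the wire draining rack. Do not topple the jar or disturb the cup, the marker and the spare net cup.

Things in the scene. Friction and masses are not known exactly. Their poses are not given: they have to be found in the camera images.
- tub: White plastic hydroponic tub, fixed, 240 (x) x 440 (y) x 140 mm high, flat deck on top, a 6 mm rim round its edge. Origin: centre of its underside; x points away from the robot at yaw 0, y left, z up. Four black net-cup rims (radius 28, height 5 mm) with seedlings about 60 mm high at x = +-60, y = 105 and 175 mm; the deck from y = -70 to +75 mm is bare.
- hatch (a point): Centre of the round filling hatch in the tub's deck, at deck height (tub x = 0, y = -125 mm); axes as the tub's. It is a round pocket of 53 mm radius. Its near part (x from -53 to +4.5 mm) is a flat shelf 7.5 mm below the deck that carries the cover; the far part is an open chute.
- shelf_edge (a point): Middle of the shelf's straight far edge, 7.5 mm below the deck; axes as the tub's. From it a plain chute falls away in +x at 42 degrees to the pocket's far wall. The cover's far part, pressed down, rocks over this edge onto the chute and slides or is drawn some mm outwards to the far wall; there it stays tilted by itself, near edge about 26 mm above the deck. Let go too soon it may drop back flat.
- cover: Flat round grey plastic hatch cover, plain disc of 100 mm diameter, 8 mm thick, about 70 g, loose. Origin: centre of its underside, z its axis (up through the top face while it lies in the hatch). It starts lying in the hatch, its top flush with the deck, about 3 mm of gap round its edge.
- jar: White jar of plant food with a black cap, 60 mm diameter, 55 mm high, about 200 g, standing on the near half of the cover. Origin: centre of its underside, z up its axis.
- pump: Black air pump, fixed, 140 (x) x 95 (y) x 55 mm high, with a switch on its top: a grey plate 56 x 36 x 8 mm and a steel bat-handle lever. Origin: centre of its underside; x is the direction in which the lever is pushed to switch off.
- pump_switch (a joint): Lever of the pump's switch: 0 = on, leaning to the pump's -x (towards the robot), 1.0 rad = off, leaning to +x; about 2 N at its end moves it, and it stays where it is left. Its pivot is 67 mm above the pump's origin and its axis is the pump's y.
- pump_switch_tip (a point): Centre of the thick round end (8 mm radius) of the steel lever, 45 mm from the pivot; the lever ends 7 mm farther out.
- rack: Steel wire draining rack, fixed. Origin: at table height under the middle slot's middle; x across the slots, y along them, z up. Three slots at x = -28, 0, +28 mm, each 22 mm clear between 6 mm wire pins (at y = +-30 mm, tops 65 mm up). Rails along x at y = +-35 mm (21 mm up) carry the disc: in a slot the cover stands in the rack's y-z plane, centre about 58 mm above the table.
- cup: Bystander: clear plastic cup, 80 mm diameter, 95 mm high, in front of the tub. Origin: centre of its underside.
- marker: Bystander: grey marker pen with a black cap, 125 mm long, lying on the table in front of the tub. Origin: underside, middle; x along it.
- netcup: Bystander: black spare net cup, 60 mm diameter, 55 mm high, to the right of the pump and the rack. Origin: centre of its underside.
Mind the look-alikes: they are no part of the job. Of the things shaped like the pump, the black one is meant. What is shaped like the jar but green is not meant.

How it is judged:
By the outcome, as a careful person would: the job done as asked, in the order asked, and still so for the second after the job is handed in, with the robot touching nothing.
It also fails if it takes over 67 s, if anything falls off the work surface, if the arm or the gripper's body presses on something with over 40 N, if the wrist force passes 120 N, or if a joint passes its speed limit or range.

## Working session

There is one attempt and no reset: what is moved stays moved. The work goes in short steps, Python scripts to look and compute and a tool call to move; the robot and the scene stay as the last step left them, time stands still between calls to the robot, and variables do not carry over. Pictures are saved under pics/ and viewed, at most 10 in all, crops included, and the job is handed in when it is done.

Besides the shell and the picture viewer there is one more tool, called after "Request:" by a JSON object that holds its "fn" and its "kwargs". drive_tool: Moves the arm, as the interface text tells. Shifts and turns lie within -1 to 1; 1 stands for 0.1 m of shift or pi/4 rad of turn. Its arguments: {"type":"object","properties":{"commands":{"type":"string"},"force":{"type":"number"}},"required":["commands"]}

```bash
mkdir -p pics; cat > h.py <<'E'
import numpy as np, cv2
from rig import *
from scipy.spatial.transform import Rotation as R
def rot(a):
    a=np.array(a,float)
    if a.shape==(3,3): return a
    return R.from_quat(np.roll(a,-1)).as_matrix()
def campose(p,s=None):
    if 'tool_from_camera' in p:
        T=np.array(p['tool_from_camera']); Rw=rot(s['ee_rot']); 
        return np.array(s['eef_pos'])+Rw@T[:3,3], Rw@T[:3,:3]
    return np.array(p['position']),rot(p['attitude'])
def intr(p):
    return 210/np.tan(np.radians(p['fov_y'])/2)
def ray(p,uv,s=None):
    f=intr(p);d=np.array([(uv[0]-p['cx'])/f,(uv[1]-p['cy'])/f]);x=d.copy()
    for _ in range(30): x=d/(1+p['k1']*(x@x))
    o,Rm=campose(p,s); v=Rm@np.array([x[0],x[1],1]); return o,v/np.linalg.norm(v)
def onz(p,uv,z,s=None):
    o,v=ray(p,uv,s); return o+v*(z-o[2])/v[2]
def proj(p,X,s=None):
    o,Rm=campose(p,s); c=Rm.T@(np.array(X,float)-o); x=c[:2]/c[2]; x=x*(1+p['k1']*(x@x))
    return x*intr(p)+[p['cx'],p['cy']]
def tri(rs):
    A=np.zeros((3,3));b=np.zeros(3)
    for o,v in rs:
        P=np.eye(3)-np.outer(v,v);A+=P;b+=P@o
    return np.linalg.solve(A,b)
E
python3 - <<'E'
from h import *
s=sense();print(s['eef_pos'],s['ee_rot'],s['time_s'])
for n in ['scene','side']:
    p=capture(n);cv2.imwrite(f'pics/{n}0.png',p['pixels'])
    print(n,p['position'],p['attitude'],p['fov_y'],p['k1'],p['shot'])
    for t in ['tub','cover','jar','pump','pump_switch','rack','cup','marker','netcup','hatch','pump_switch_tip']:
        try: print(t,[(np.round(b['position']).tolist(),round(b['confidence'],2)) for b in boxes_of(p,t)[:4]])
        except Exception as e: print(t,e)
E
```

```text
[ 156.01829314 -501.05155777  247.73816307] [-6.19482399e-04  9.88637531e-01  1.50317816e-01  5.42494810e-05] 0.0
scene [1293.39557568 -153.82553497 1322.78418567] [-0.21578418  0.6657704   0.68166992 -0.21333798] 43.4844312497479 -0.021072533469338933 1
tub [([403.0, 277.0], 0.92)]
cover [([358.0, 276.0], 0.79)]
jar [([281.0, 275.0], 0.83), ([354.0, 260.0], 0.64)]
pump [([244.0, 230.0], 0.83), ([231.0, 171.0], 0.62), ([133.0, 231.0], 0.61)]
pump_switch [([357.0, 260.0], 0.75), ([406.0, 275.0], 0.64), ([245.0, 211.0], 0.47), ([234.0, 158.0], 0.36)]
rack [([219.0, 281.0], 0.75)]
cup [([374.0, 204.0], 0.79)]
marker [([298.0, 223.0], 0.71)]
netcup [([188.0, 241.0], 0.79)]
hatch [([404.0, 278.0], 0.83)]
pump_switch_tip [([244.0, 212.0], 0.64), ([132.0, 213.0], 0.63), ([235.0, 159.0], 0.47)]
side [340.51632844 690.11271377 702.49405465] [ 0.03702033 -0.04973821  0.87941517 -0.4720006 ] 57.21702370754414 0.030717450171216524 2
tub [([182.0, 336.0], 0.65)]
cover [([191.0, 259.0], 0.62)]
jar [([206.0, 246.0], 0.96), ([280.0, 190.0], 0.39)]
pump [([296.0, 173.0], 0.85), ([297.0, 221.0], 0.73), ([342.0, 211.0], 0.51)]
pump_switch [([300.0, 154.0], 0.6), ([300.0, 201.0], 0.48)]
rack [([248.0, 215.0], 0.83)]
cup [([314.0, 317.0], 0.94), ([311.0, 262.0], 0.66)]
marker [([315.0, 261.0], 0.59)]
netcup [([279.0, 191.0], 0.73)]
hatch [([183.0, 343.0], 0.68)]
pump_switch_tip [([301.0, 160.0], 0.62), ([300.0, 204.0], 0.52)]
```

View pics/scene0.png

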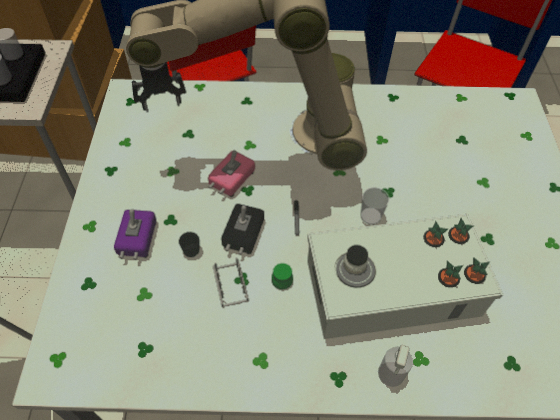

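View pics/side0.png

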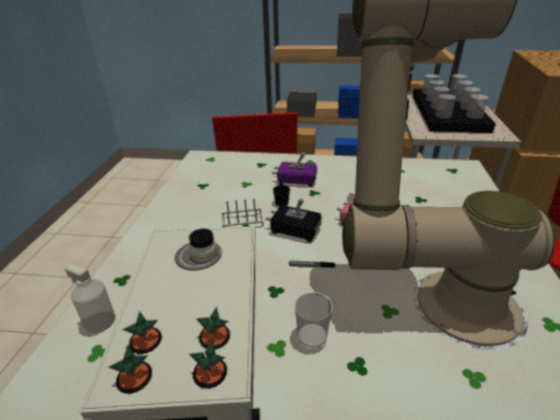

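The scene picture shows the tub at about (403,270), the jar on the cover at (355,265), the black pump at (244,230) with its lever leaning to the robot, the rack at (230,283), the green look-alike at (282,275), the cup at (374,204), the marker at (297,218) and the net cup at (189,242). The side view agrees.

```bash
python3 - <<'E'
from h import *
s=sense();p=capture('scene');q=capture('side')
cv2.imwrite('pics/crop1.png',cv2.resize(p['pixels'][195:345,180:500],None,fx=2.5,fy=2.5,interpolation=cv2.INTER_CUBIC))
for n,uv,z in [('pump',(244,230),40),('rack',(230,283),20),('netcup',(189,242),28),('cup',(374,204),48),('marker',(297,218),8),('cov',(355,268),140),('jar',(356,255),195)]: print(n,onz(p,uv,z).round())
for n,a,b in [('tip',(244,212),(300,204)),('jar',(354,260),(203,246))]: print(n,tri([ray(p,a),ray(q,b)]).round())
for c in [(308,228),(475,219),(497,291),(322,312)]: print('corner',onz(p,c,143).round())
w=capture('wrist');print(np.round(w['tool_from_camera'],3).tolist(),w['fov_y'],w['k1'],R.from_matrix(rot(s['ee_rot'])).as_matrix().round(3).tolist())
E
```

```text
pump [ 448. -251.   40.]
rack [ 611. -282.   20.]
netcup [ 486. -409.   28.]
cup [349. 135.  48.]
marker [379. -95.   8.]
cov [623.  48. 140.]
jar [617.  43. 195.]
tip [ 421. -252.   97.]
jar [612.  42. 163.]
corner [504. -72. 143.]
corner [462. 388. 143.]
corner [682. 400. 143.]
corner [749. -41. 143.]
[[0.001, -0.966, -0.26, 65.522], [1.0, 0.0, 0.001, -1.191], [-0.001, -0.26, 0.966, -124.921], [0.0, 0.0, 0.0, 1.0]] 70.13528458974078 0.007369708412260268 [[0.955, 0.297, -0.0], [0.297, -0.955, 0.0], [-0.0, -0.0, -1.0]]
```

View pics/crop1.png

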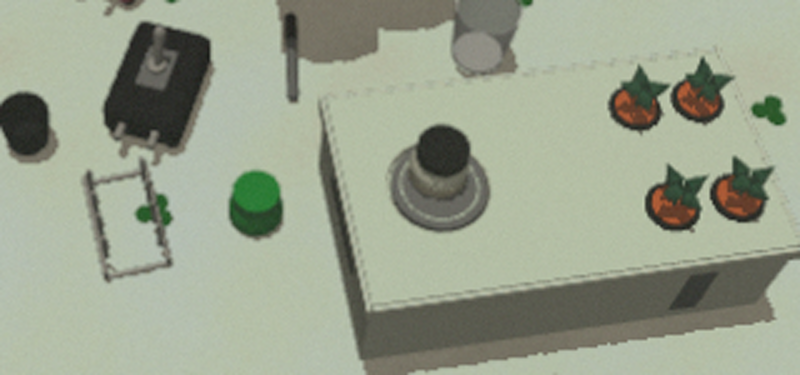

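```bash
python3 - <<'E'
from h import *
p=capture('scene')
f=lambda u,v:(u/2.5+180-.3,v/2.5+195-.3)
def show(n,pts,z):
    X=[onz(p,f(*c),z) for c in pts]; print(n,[x[:2].round().tolist() for x in X]); return np.array(X)
def fit(X,M):
    X=X[:,:2];M=np.array(M,float);a=X-X.mean(0);b=M-M.mean(0)
    t=np.arctan2((b[:,0]*a[:,1]-b[:,1]*a[:,0]).sum(),(a*b).sum());c,s=np.cos(t),np.sin(t);Rm=np.array([[c,-s],[s,c]])
    o=X.mean(0)-Rm@M.mean(0); print('  pose',o.round(1),'yaw',round(np.degrees(t),1),'res',np.abs(X-(M@Rm.T+o)).max().round(1)); return o,Rm
X=show('tub',[(320,98),(722,48),(803,247),(368,308)],143)
o,Rm=fit(X,[(-120,-220),(-120,220),(120,220),(120,-220)])
print('hatch',(o+Rm@[0,-125]).round(1))
X=show('netcups',[(637,107),(698,102),(674,205),(740,197)],143); o,Rm=fit(X,[(-60,105),(-60,175),(60,105),(60,175)]); print('hatch',(o+Rm@[0,-125]).round(1))
show('cover centre',[(440,188)],140);show('jarcap',[(444,149)],195)
X=show('pump',[(147,24),(210,42),(178,148),(106,102)],55);fit(X[[0,1,2]],[(-70,-47.5),(-70,47.5),(70,47.5)])
show('plate',[(156,68)],63);show('tip',[(159,33)],105)
X=show('rackpins',[(88,173),(143,161),(107,280),(169,266)],63);show('z21',[(92,188),(143,176),(107,275),(168,262)],21)
E
```

```text
tub [[523.0, -73.0], [446.0, 373.0], [688.0, 408.0], [764.0, -30.0]]
  pose [605.3 169.7] yaw 9.7 res 6.7
hatch [626.4  46.5]
netcups [[526.0, 266.0], [518.0, 333.0], [644.0, 286.0], [633.0, 356.0]]
  pose [603.6 172.4] yaw 9.7 res 2.7
hatch [624.6  49.2]
cover centre [[628.0, 49.0]]
jarcap [[615.0, 47.0]]
pump [[366.0, -272.0], [391.0, -196.0], [537.0, -226.0], [478.0, -312.0]]
  pose [ 449.1 -253. ] yaw -16.5 res 8.0
plate [[435.0, -257.0]]
tip [[415.0, -253.0]]
rackpins [[576.0, -323.0], [559.0, -264.0], [703.0, -292.0], [686.0, -229.0]]
z21 [[572.0, -323.0], [555.0, -266.0], [678.0, -297.0], [661.0, -232.0]]
```

Request:
{"fn": "drive_tool", "kwargs": {"commands": "0.24 0.25 0 0 0 0.127 0;0.24 0.25 0 0 0 0.127 0;0.24 0.25 0 0 0 0.127 0;0.24 0.25 0 0 0 0.127 0;0.24 0.25 0 0 0 0.127 0;0.24 0.25 0 0 0 0.127 0;0.24 0.25 0 0 0 0.127 0;0.24 0.25 0 0 0 0.127 0;0.24 0.25 0 0 0 0.127 0;0.24 0.25 0 0 0 0.127 0;0 0 0 0 0 0 0;0 0 0 0 0 0 0", "force": 30}}

```text
time_s: 2.4
eef_pos: [396.7, -250.3, 248.3]
ee_rot: [0.0, 0.796, 0.606, -0.0]
force: [-0.3, -1.0, 0.1]
grip_width: 0.006
grip_force: 0.0
```

```bash
python3 - <<'E'
from h import *
s=sense();w=capture('wrist');cv2.imwrite('pics/w1.png',w['pixels'])
np.save('w1.npy',{'w':w,'s':s},allow_pickle=True)
print(s['time_s'],s['eef_pos'],rot(s['ee_rot'])[:,1],s['joints'],s['force'])
for t in ['pump_switch_tip','pump','rack']: print(t,[(np.round(b['position']).tolist(),round(b['confidence'],2),onz(w,b['position'],105 if 'tip' in t else 30,s).round().tolist()) for b in boxes_of(w,t)[:3]])
E
```

```text
2.4 [ 396.72320109 -250.2978119   248.30282711] [ 9.64051823e-01 -2.65714289e-01 -5.69569365e-06] [-8.13299449e-01  1.89242029e-01  1.65732611e+00 -1.67342519e-04
  1.29493370e+00 -5.44309106e-01] [-0.26747144 -0.96868698  0.12085211]
pump_switch_tip [([111.0, 287.0], 0.94, [216.0, -291.0, 105.0]), ([301.0, 200.0], 0.65, [420.0, -255.0, 105.0]), ([454.0, 154.0], 0.55, [560.0, -250.0, 105.0])]
pump [([144.0, 262.0], 0.96, [213.0, -299.0, 30.0]), ([306.0, 183.0], 0.68, [432.0, -256.0, 30.0])]
rack [([452.0, 155.0], 0.87, [599.0, -268.0, 30.0])]
```

View pics/w1.png

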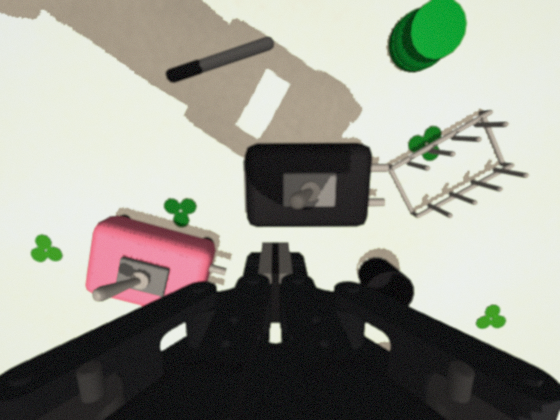

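The picture shows the black pump (247–371,145–225) with its lever tip at (298,201) and plate centre (310,190). The rack's pin tops are in two rows, (428,167)–(507,125) and (450,215)–(527,174).

```bash
python3 - <<'E'
from h import *
d=np.load('w1.npy',allow_pickle=True).item();w,s=d['w'],d['s']
for n,c,z in [('tip',(298,202),106),('plate',(310,190),63),('plateTL',(284,174),63),('plateTR',(336,174),63),('plateBR',(336,206),63),('plateBL',(284,206),63)]: print(n,onz(w,c,z,s).round(1))
a=[(428,167),(454,153),(480,138),(507,125),(450,215),(475,202),(500,188),(527,174)]
X=np.array([onz(w,c,64,s) for c in a]);print(X.round().tolist());M=np.array([(x,y) for y in (30,-30) for x in (-42,-14,14,42)],float)
X=X[:,:2];A=X-X.mean(0);t=np.arctan2((M[:,0]*A[:,1]-M[:,1]*A[:,0]).sum(),(A*M).sum());c,sn=np.cos(t),np.sin(t);Rm=np.array([[c,-sn],[sn,c]])
print('rack',X.mean(0),np.degrees(t),(A-M@Rm.T).round(1).tolist())
E
```

```text
tip [ 416.8 -255.5  106. ]
plate [ 432.6 -257.4   63. ]
plateTL [ 410.5 -233.7   63. ]
plateTR [ 462.7 -248.1   63. ]
plateBR [ 455.4 -281.8   63. ]
plateBL [ 401.6 -267.    63. ]
[[555.0, -266.0, 64.0], [583.0, -259.0, 64.0], [609.0, -251.0, 64.0], [636.0, -245.0, 64.0], [571.0, -324.0, 64.0], [598.0, -316.0, 64.0], [625.0, -308.0, 64.0], [652.0, -300.0, 64.0]]
rack [ 603.71401888 -283.55840059] 15.424707228631867 [[0.1, -0.1], [0.4, -0.4], [0.1, 0.2], [-0.1, -1.7], [-0.2, -0.0], [-0.1, -0.0], [-0.5, 0.9], [0.2, 1.1]]
```

Request:
{"fn": "drive_tool", "kwargs": {"commands": "-0.13 0.05 -0.28 0 0 0 0;-0.14 0.05 -0.28 0 0 0 0;0 0 -0.28 0 0 0 0;0 0 -0.28 0 0 0 0;0 0 -0.28 0 0 0 0;0.14 -0.04 0 0 0 0 0;0.145 -0.04 0 0 0 0 0;0.097 -0.027 0 0 0 0 0;0.097 -0.027 0 0 0 0 0;0.097 -0.027 0 0 0 0 0;0 0 0 0 0 0 0"}}

```text
time_s: 3.52
eef_pos: [427.0, -258.6, 108.2]
ee_rot: [0.0, 0.797, 0.604, 0.0]
force: [0.4, -0.0, -0.6]
grip_width: -0.001
grip_force: 0.0
```

Request:
{"fn": "drive_tool", "kwargs": {"commands": "0.03 -0.008 0 0 0 0 0;0.03 -0.008 0 0 0 0 0;0 0 0 0 0 0 0"}}

```text
time_s: 3.77
eef_pos: [430.2, -258.8, 107.9]
ee_rot: [-0.003, 0.796, 0.605, -0.002]
force: [-13.0, 0.8, 5.5]
grip_width: -0.001
grip_force: 7.2
```

Request:
{"fn": "drive_tool", "kwargs": {"commands": "-0.1 0.027 0 0 0 0 0;-0.1 0.027 0 0 0 0 0;0 0 0.4 0 0 0 0;0 0 0.4 0 0 0 0;0 0 0.4 0 0 0 0;0 0 0.4 0 0 0 0;0 0 0.3 0 0 0 0;0 0.2 0 0 0 0 0"}}

```text
time_s: 4.43
eef_pos: [413.3, -236.5, 304.2]
ee_rot: [0.006, 0.797, 0.604, 0.001]
force: [1.4, -1.2, 0.5]
grip_width: -0.006
grip_force: 0.0
```

```bash
python3 - <<'E'
from h import *
s=sense();w=capture('wrist');p=capture('scene')
print(s['eef_pos'],s['force'])
b=boxes_of(w,'pump_switch_tip');print([(np.round(x['position']).tolist(),x['confidence'],onz(w,x['position'],106,s).round()) for x in b[:3]])
print('exp off',proj(w,(453.4,-263,106),s),'on',proj(w,(412,-252,106),s))
u=proj(w,(433,-257,63),s).astype(int);a=w['pixels'][max(0,u[1]-70):u[1]+70,max(0,u[0]-90):u[0]+90]
v=proj(p,(433,-257,63)).astype(int);c=p['pixels'][v[1]-35:v[1]+35,v[0]-45:v[0]+45]
A=cv2.resize(a,(400,300));C=cv2.resize(c,(400,300));cv2.imwrite('pics/pump2.png',np.hstack([A,C]));print(u,v)
E
```

```text
[ 413.32056977 -236.53780975  304.17602201] [ 1.43078952 -1.24114106  0.49499338]
[([312.0, 200.0], 0.72, array([ 451., -260.,  106.]))]
exp off [314.79734538 201.84962319] on [276.34295186 202.47206912]
[293 193] [241 221]
```

View pics/pump2.png

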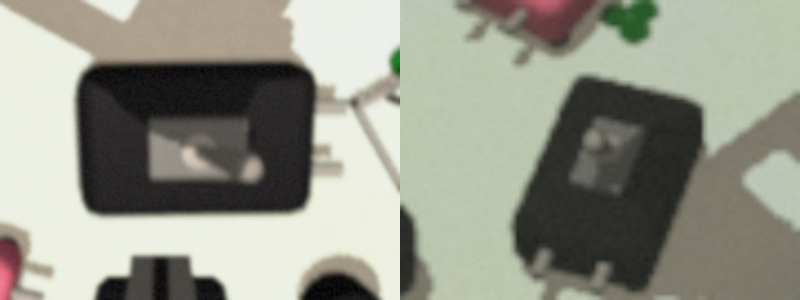

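The lever now leans to the pump's +x (left view, tip at (250,168)), so the pump is off. Next, the jar.

Request:
{"fn": "drive_tool", "kwargs": {"commands": "0.22 0.3 0 0 0 0.062 100;0.22 0.3 0 0 0 0.062 100;0.22 0.3 0 0 0 0.062 100;0.22 0.3 0 0 0 0.062 100;0.22 0.3 0 0 0 0.062 100;0.22 0.3 0 0 0 0.062 100;0.22 0.3 0 0 0 0.062 100;0.22 0.3 0 0 0 0.062 100;0.22 0.3 0 0 0 0.062 100;0 0 0 0 0 0 100;0 0 0 0 0 0 100"}}

```text
time_s: 5.5
eef_pos: [611.0, 37.0, 296.3]
ee_rot: [-0.001, 0.645, 0.764, -0.001]
force: [-0.8, -0.5, 0.6]
grip_width: 0.996
grip_force: 0.0
```

```bash
python3 - <<'E'
from h import *
s=sense();w=capture('wrist');cv2.imwrite('pics/w3.png',w['pixels'])
np.save('w3.npy',{'w':w,'s':s},allow_pickle=True)
y=rot(s['ee_rot'])[:,1];print(s['time_s'],s['eef_pos'],np.degrees(np.arctan2(y[1],y[0])),np.round(s['joints'],2),tips_ahead if not callable(tips_ahead) else tips_ahead())
for t,z in [('jar',170),('cover',140),('tub',140)]: print(t,[(np.round(b['position']).tolist(),round(b['confidence'],2),onz(w,b['position'],z,s).round().tolist()) for b in boxes_of(w,t)[:3]])
for X in [(625,48,140),(615,46,195),(0,0,0)]: print(X,proj(w,X,s).round())
E
```

```text
5.5 [611.01861427  36.99748432 296.31746602] 9.648845852592121 [-0.13  0.49  1.12 -0.    1.54 -0.3 ] 17.0
jar [([279.0, 197.0], 0.95, [612.0, 46.0, 170.0]), ([238.0, 301.0], 0.8, [591.0, -60.0, 170.0])]
cover [([309.0, 176.0], 0.95, [638.0, 65.0, 140.0]), ([104.0, 369.0], 0.16, [453.0, -191.0, 140.0])]
tub [([290.0, 117.0], 0.64, [611.0, 114.0, 140.0])]
(625, 48, 140) [292. 190.]
(615, 46, 195) [282. 205.]
(0, 0, 0) [-177.  127.]
```

View pics/w3.png

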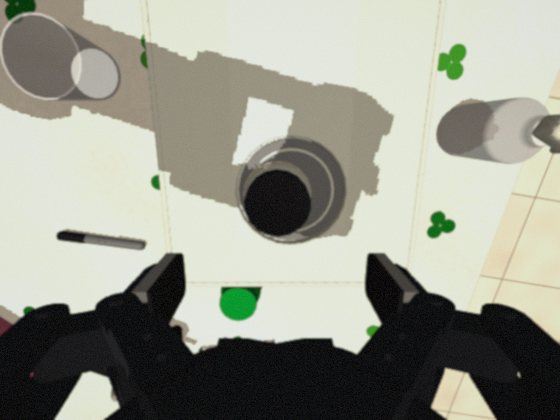

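The view shows the jar cap at (278,203), the hatch pocket circle centred at (291,190), and the tub edges parallel to the tool, all matching the estimated poses.

Request:
{"fn": "drive_tool", "kwargs": {"commands": "0 0.05 -0.2 0 0 0 100;0.01 0.05 -0.25 0 0 0 100;0 0 -0.25 0 0 0 100;0 0 -0.25 0 0 0 100;0 0 -0.2 0 0 0 100;0 0 -0.09 0 0 0 100;0 0 0 0 0 0 100;0 0 0 0 0 0 55;0 0 0 0 0 0 55;0 0 0 0 0 0 55;0 0 0 0 0 0 55;0 0 0 0 0 0 55", "force": 35}}

```text
time_s: 6.7
eef_pos: [612.2, 46.1, 176.7]
ee_rot: [0.001, 0.646, 0.764, 0.001]
force: [-2.9, -1.5, 6.7]
grip_width: 0.66
grip_force: 35.8
```

Request:
{"fn": "drive_tool", "kwargs": {"commands": "0 0 0.08 0 0 0 55;0 0 0.12 0 0 0 55;0 0 0.1 0 0 0 55;-0.01 0.1 0 0 0 0 55;-0.02 0.2 0 0 0 0 55;-0.03 0.25 0 0 0 0 55;-0.03 0.25 0 0 0 0 55;-0.03 0.25 0 0 0 0 55;-0.02 0.15 0 0 0 0 55;0 0.08 0 0 0 0 55;0 0 0 0 0 0 55;0 0 -0.1 0 0 0 55;0 0 -0.1 0 0 0 55;0 0 -0.05 0 0 0 55;0 0 0 0 0 0 55;0 0 0 0 0 0 55"}}

```text
time_s: 8.03
eef_pos: [597.6, 173.8, 178.8]
ee_rot: [-0.0, 0.646, 0.763, -0.0]
force: [0.3, -0.5, -1.7]
grip_width: 0.65
grip_force: 36.9
```

Request:
{"fn": "drive_tool", "kwargs": {"commands": "0 0 -0.02 0 0 0 55;0 0 -0.02 0 0 0 55;0 0 0 0 0 0 55;0 0 0 0 0 0 55"}}

```text
time_s: 8.37
eef_pos: [597.9, 174.2, 176.2]
ee_rot: [0.001, 0.646, 0.763, 0.0]
force: [-2.2, -2.0, 5.1]
grip_width: 0.649
grip_force: 38.1
```

Request:
{"fn": "drive_tool", "kwargs": {"commands": "0 0 0 0 0 0 100;0 0 0 0 0 0 100;0 0 0 0 0 0 100;0 0 0.05 0 0 0 100;0 0 0.15 0 0 0 100;0 0 0.3 0 0 0 100;0 0 0.4 0 0 0 100;0.05 -0.1 0.1 0 0 0.155 0;0.05 -0.11 0 0 0 0.155 0;0.05 -0.11 0 0 0 0.155 0;0.05 -0.11 0 0 0 0.155 0;0.05 -0.11 0 0 0 0.155 0;0.05 -0.11 0 0 0 0.155 0;0.05 -0.11 0 0 0 0.155 0;0.05 -0.11 0 0 0 0.155 0;0.05 -0.11 0 0 0 0.155 0;0.05 -0.11 0 0 0 0.155 0;0.05 -0.11 0 0 0 0.155 0;0 0 0 0 0 0.155 0;0 0 0 0 0 0.15 0"}}

```text
time_s: 10.03
eef_pos: [652.8, 53.7, 275.3]
ee_rot: [-0.0, -0.09, 0.996, 0.0]
force: [0.8, -0.0, 0.5]
grip_width: 0.001
grip_force: 0.0
```

```bash
python3 - <<'E'
from h import *
s=sense();w=capture('wrist');cv2.imwrite('pics/w4.png',w['pixels'])
y=rot(s['ee_rot'])[:,1];print(s['time_s'],s['eef_pos'],np.degrees(np.arctan2(y[1],y[0])),np.round(s['joints'],2),s['grip_width'])
for t,z in [('jar',170),('cover',140)]: print(t,[(np.round(b['position']).tolist(),round(b['confidence'],2),onz(w,b['position'],z,s).round().tolist()) for b in boxes_of(w,t)[:3]])
for X in [(625,48,140),(652.6,52.7,140),(598,174,195)]: print(X,proj(w,X,s).round())
E
```

```text
10.0333 [652.83701745  53.722691   275.3497911 ] 100.29125928406492 [-0.1   0.6   1.    0.    1.54 -1.85] 0.0009011054613462371
jar [([122.0, 97.0], 0.94, [587.0, -70.0, 170.0]), ([442.0, 170.0], 0.74, [596.0, 175.0, 170.0])]
cover [([272.0, 169.0], 0.74, [622.0, 46.0, 140.0])]
(625, 48, 140) [273. 172.]
(652.6, 52.7, 140) [273. 203.]
(598, 174, 195) [459. 177.]
```

View pics/w4.png

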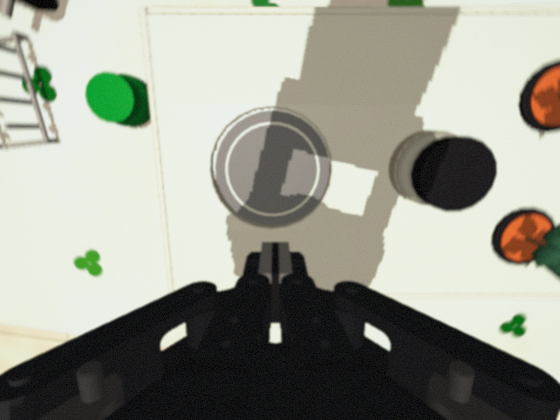

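The jar stands upright on the bare deck with its cap at (453,173). The hatch circle is centred at (271,167), about (623,47) in the world, with the cover flat in it.

Request:
{"fn": "drive_tool", "kwargs": {"commands": "-0.02 -0.02 -0.25 0 0 0 0;0 0 -0.3 0 0 0 0;0 0 -0.3 0 0 0 0;0 0 -0.2 0 0 0 0;0 0 -0.05 0 0 0 0;0 0 -0.04 0 0 0 0;0 0 -0.04 0 0 0 0;0 0 -0.04 0 0 0 0;0 0 -0.04 0 0 0 0;0 0 0 0 0 0 0"}}

```text
time_s: 11.02
eef_pos: [650.6, 52.4, 149.2]
ee_rot: [-0.0, -0.087, 0.996, -0.0]
force: [0.4, 0.3, -1.6]
grip_width: 0.002
grip_force: 0.0
```

Request:
{"fn": "drive_tool", "kwargs": {"commands": "0 0 -0.03 0 0 0 0;0 0 -0.03 0 0 0 0;0 0 0 0 0 0 0"}}

```text
time_s: 11.27
eef_pos: [652.2, 52.4, 145.6]
ee_rot: [0.003, -0.087, 0.996, -0.0]
force: [4.2, 0.8, 8.0]
grip_width: -0.001
grip_force: 4.2
```

Request:
{"fn": "drive_tool", "kwargs": {"commands": "0.018 0.003 -0.017 0 0 0 0;0.018 0.003 -0.017 0 0 0 0;0.018 0.003 -0.017 0 0 0 0;0.018 0.003 -0.017 0 0 0 0;0.018 0.003 -0.017 0 0 0 0;0.018 0.003 -0.017 0 0 0 0;0 0 0 0 0 0 0;0 0 0 0 0 0 0"}}

```text
time_s: 11.93
eef_pos: [663.2, 54.2, 135.6]
ee_rot: [0.003, -0.087, 0.996, -0.0]
force: [3.8, 0.9, 8.6]
grip_width: -0.002
grip_force: 4.4
```

```bash
python3 - <<'E'
from h import *
s=sense();w=capture('wrist');q=capture('side');print(s['eef_pos'],s['force'])
u=proj(q,(623,47,145)).astype(int)
a=cv2.resize(w['pixels'][60:270,140:420],(400,300));b=cv2.resize(q['pixels'][u[1]-38:u[1]+37,u[0]-50:u[0]+50],(400,300),interpolation=cv2.INTER_CUBIC)
cv2.imwrite('pics/tilt5.png',np.hstack([a,b]))
E
```

```text
[663.19368677  54.20195268 135.56612797] [3.78481325 0.8909018  8.61487797]
```

View pics/tilt5.png

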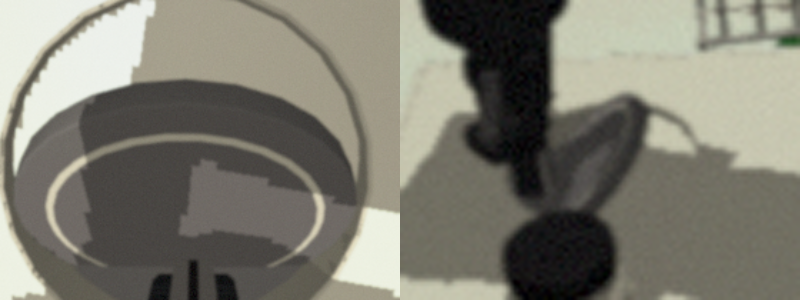

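The cover is tilted and has slid out to the far wall, with a wide gap at its near edge. I'm releasing it and lining up for the grasp.

Request:
{"fn": "drive_tool", "kwargs": {"commands": "0 0 0.02 0 0 0 0;0 0 0.04 0 0 0 0;0 0 0.06 0 0 0 0;0 0 0.2 0 0 0 0;0 0 0.3 0 0 0 0;0 0 0.3 0 0 0 0;-0.1 -0.02 0.2 0 0 -0.154 0;-0.1 -0.02 0.1 0 0 -0.154 0;-0.1 -0.02 0 0 0 -0.154 0;-0.1 -0.02 0 0 0 -0.154 0;-0.1 -0.02 0 0 0 -0.154 0;-0.1 -0.02 0 0 0 -0.154 0;-0.1 -0.02 0 0 0 -0.154 0;-0.1 -0.02 0 0 0 -0.154 0;-0.1 -0.02 0 0 0 -0.154 0;-0.1 -0.02 0 0 0 -0.154 0;-0.1 0 0 0 0 -0.154 0;0 0 0 0 0 -0.154 0;0 0 0 0 0 -0.154 0;0 0 0 0 0 0 25"}}

```text
time_s: 13.7
eef_pos: [551.1, 34.2, 255.4]
ee_rot: [-0.0, 0.645, 0.764, -0.0]
force: [0.2, 0.2, -0.0]
grip_width: 0.13
grip_force: 0.0
```

Request:
{"fn": "drive_tool", "kwargs": {"commands": "0 0 0 0.0256 -0.15 0 25;0 0 0 0.0256 -0.15 0 25;0 0 0 0.0256 -0.15 0 25;0 0 0 0.0256 -0.15 0 25;0 0 0 0.0256 -0.15 0 25;0 0 0 0.0256 -0.15 0 25;0 0 0 0.0256 -0.15 0 25;0 0 0 0 0 0 25;0 0 0 0 0 0 25"}}

```text
time_s: 14.45
eef_pos: [551.8, 36.4, 255.2]
ee_rot: [0.243, 0.592, 0.71, 0.293]
force: [0.4, -0.2, 0.3]
grip_width: 0.247
grip_force: 0.0
```

```bash
python3 - <<'E'
from h import *
s=sense();w=capture('wrist');cv2.imwrite('pics/w6.png',w['pixels'])
np.save('w6.npy',{'w':w,'s':s},allow_pickle=True)
print(s['time_s'],s['eef_pos'],rot(s['ee_rot']).round(3).tolist(),np.round(s['joints'],2),s['grip_width'])
ex=np.array([.986,.168,0]);ey=np.array([-.168,.986,0]);ez=np.array([0,0,1]);H=np.array([623,47,140])
n=.669*ex+.743*ez;d=.743*ex-.669*ez
E=H-24*ex+23.6*ez
for nm,X in [('edge top',E+4*n),('edge bot',E-4*n),('top c',E+50*d+4*n),('hatch',H),('pocket near',H-53*ex),('+53y',H+53*ey),('-53y',H-53*ey)]: print(nm,proj(w,X,s).round())
E
```

```text
14.45 [551.84917327  36.41246184 255.15856351] [[-0.181, 0.699, 0.692], [0.983, 0.127, 0.129], [0.002, 0.704, -0.71]] [-0.29  0.07  1.97  0.74  0.5  -1.03] 0.247391487546178
edge top [242. 219.]
edge bot [232. 219.]
top c [251. 204.]
hatch [242. 208.]
pocket near [188. 220.]
+53y [241. 148.]
-53y [243. 263.]
```

View pics/w6.png

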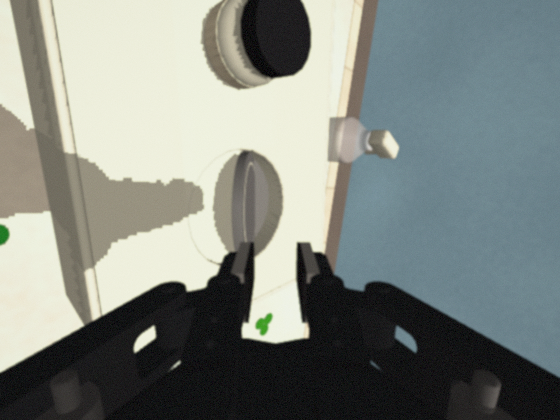

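The picture shows the cover staying tilted by itself: its raised rim is at x 234–245 around (240,203), within about 3 px of the predicted place. The jar is standing at (275,40).

Request:
{"fn": "drive_tool", "kwargs": {"commands": "0.02 0 -0.17 0.012 -0.069 0 25;0.015 -0.01 -0.17 0 0 0 25;0 0 -0.175 0 0 0 25;0.147 0.025 -0.134 0 0 0 25;0.147 0.025 -0.134 0 0 0 25;0.07 0.012 -0.067 0 0 0 25;0.04 0.007 -0.035 0 0 0 25;0.035 0.006 -0.031 0 0 0 25;0 0 0 0 0 0 25"}}

```text
time_s: 15.25
eef_pos: [600.0, 44.2, 168.2]
ee_rot: [0.255, 0.586, 0.704, 0.31]
force: [0.6, -0.3, -0.1]
grip_width: 0.252
grip_force: 0.0
```

```bash
python3 - <<'E'
from h import *
s=sense();print(s['eef_pos'],rot(s['ee_rot'])[:,2].round(3),s['force'])
w=capture('wrist');cv2.imwrite('pics/w7.png',w['pixels'])
g=cv2.cvtColor(w['pixels'],cv2.COLOR_BGR2GRAY)
for r in range(200,270,10): print(r,g[r,200:340:4].tolist())
E
```

```text
[599.95509501  44.21388338 168.24109477] [ 0.722  0.138 -0.678] [ 0.63608693 -0.28477464 -0.0552614 ]
200 [239, 237, 232, 237, 239, 238, 237, 238, 186, 147, 147, 144, 145, 146, 145, 129, 89, 90, 88, 102, 131, 134, 132, 127, 122, 121, 123, 113, 115, 201, 238, 237, 238, 237, 237]
210 [238, 236, 239, 237, 238, 231, 235, 232, 149, 146, 147, 145, 143, 147, 143, 121, 95, 96, 99, 106, 130, 131, 130, 134, 126, 124, 123, 123, 119, 128, 234, 238, 237, 238, 237]
220 [146, 144, 159, 169, 150, 143, 144, 146, 146, 143, 146, 148, 144, 147, 147, 117, 101, 98, 104, 119, 130, 132, 135, 136, 127, 124, 122, 124, 121, 125, 233, 238, 237, 237, 238]
230 [146, 148, 148, 146, 148, 145, 144, 147, 145, 146, 144, 146, 146, 145, 146, 99, 72, 76, 92, 108, 131, 133, 131, 132, 122, 125, 124, 125, 123, 126, 228, 237, 238, 237, 237]
240 [147, 147, 143, 148, 145, 146, 145, 146, 145, 144, 144, 140, 143, 143, 144, 92, 76, 75, 73, 88, 131, 132, 132, 131, 123, 122, 121, 121, 124, 134, 237, 236, 238, 237, 238]
250 [145, 147, 146, 147, 145, 146, 146, 142, 140, 134, 73, 72, 53, 17, 142, 87, 75, 77, 77, 87, 132, 133, 129, 121, 71, 28, 73, 72, 90, 162, 232, 238, 237, 238, 238]
260 [148, 146, 148, 148, 147, 146, 15, 18, 21, 70, 75, 74, 19, 20, 140, 88, 75, 79, 74, 82, 132, 130, 123, 117, 67, 16, 55, 72, 72, 43, 18, 19, 183, 238, 237]
```

Request:
{"fn": "drive_tool", "kwargs": {"commands": "0 0 -0.04 0 0 0 25;0 0 0 0 0 0 25;0 0 0 0 0 0 5;0 0 0 0 0 0 0;0 0 0 0 0 0 0;0 0 0 0 0 0 0;0 0 0 0 0 0 0", "force": 40}}

```text
time_s: 15.88
eef_pos: [599.5, 43.9, 164.8]
ee_rot: [0.255, 0.586, 0.704, 0.31]
force: [-5.1, 0.3, 5.2]
grip_width: 0.083
grip_force: 42.3
```

Request:
{"fn": "drive_tool", "kwargs": {"commands": "-0.04 -0.007 0.045 0 0 0 0;-0.07 -0.012 0.08 0 0 0 0;-0.12 -0.02 0.13 0 0 0 0;-0.15 -0.025 0.15 0 0 0 0;-0.15 -0.025 0.15 0 0 0 0;-0.12 -0.02 0.2 0 0 0 0;0 0 0.25 0 0 0 0;0 0 0.2 0 0 0 0;0 0 0 0 0 0 0"}}

```text
time_s: 16.63
eef_pos: [535.2, 32.5, 288.9]
ee_rot: [0.258, 0.585, 0.703, 0.311]
force: [0.4, -1.1, 0.5]
grip_width: 0.082
grip_force: 41.1
```

```bash
python3 - <<'E'
from h import *
s=sense();print(s['time_s'],s['eef_pos'],rot(s['ee_rot']).round(3).tolist(),s['force'],s['grip_width'],s['grip_force'],s['joints'])
w=capture('wrist');cv2.imwrite('pics/w8.png',w['pixels'])
print([(np.round(b['position']).tolist(),round(b['confidence'],2)) for b in boxes_of(w,'cover')[:3]])
# expected pixels of disc centre when held aligned
Rm=rot(s['ee_rot']);print(proj(w,np.array(s['eef_pos'])+Rm@[0,0,50],s))
g=cv2.cvtColor(w['pixels'],cv2.COLOR_BGR2GRAY)
for r in range(150,260,12): print(r,g[r,200:350:4].tolist())
E
```

```text
16.6333 [535.16358176  32.53660847 288.9339703 ] [[-0.183, 0.663, 0.726], [0.983, 0.122, 0.135], [0.001, 0.739, -0.674]] [ 0.37333926 -1.06110626  0.46844601] 0.08211040637796682 41.14039063453674 [-0.32620382 -0.0184697   1.98896573  0.77318791  0.54311427 -1.05580124]
[([274.0, 244.0], 0.56)]
[275.77812543 238.42900529]
150 [146, 199, 232, 237, 238, 238, 199, 126, 102, 108, 159, 231, 238, 237, 237, 238, 237, 238, 238, 238, 240, 238, 239, 237, 238, 236, 157, 152, 160, 202, 208, 173, 171, 167, 153, 110, 106, 101]
162 [146, 146, 178, 237, 239, 238, 207, 142, 133, 134, 132, 118, 112, 132, 235, 237, 236, 227, 191, 193, 197, 239, 237, 238, 238, 236, 237, 228, 221, 233, 194, 112, 111, 115, 130, 137, 134, 137]
174 [148, 146, 147, 154, 236, 238, 213, 145, 132, 132, 132, 133, 123, 122, 115, 221, 239, 140, 70, 70, 69, 233, 238, 236, 238, 235, 239, 228, 228, 230, 120, 112, 117, 123, 135, 137, 135, 133]
186 [147, 148, 147, 148, 204, 238, 224, 150, 134, 132, 131, 133, 132, 123, 124, 134, 235, 120, 81, 79, 80, 226, 237, 239, 237, 234, 227, 209, 214, 193, 114, 114, 114, 132, 138, 136, 136, 142]
19
[... 430 characters left out ...]
, 135, 119, 113, 117, 111, 223, 237, 238, 106, 104, 102, 102, 206, 238, 237, 239, 232, 222, 230, 169, 111, 110, 119, 136, 132, 135, 137, 135, 135]
234 [146, 164, 236, 238, 237, 239, 236, 181, 106, 108, 111, 106, 211, 239, 237, 238, 237, 78, 79, 108, 113, 189, 238, 236, 238, 234, 228, 227, 116, 113, 112, 131, 135, 136, 131, 138, 131, 134]
246 [217, 234, 233, 236, 237, 224, 156, 108, 187, 233, 238, 238, 237, 235, 73, 72, 56, 69, 74, 76, 75, 45, 76, 69, 168, 223, 236, 200, 110, 113, 119, 132, 132, 132, 135, 133, 133, 132]
258 [237, 238, 237, 238, 238, 239, 237, 238, 237, 238, 49, 15, 23, 61, 73, 74, 31, 65, 77, 78, 76, 25, 67, 78, 73, 25, 12, 23, 87, 113, 129, 134, 134, 134, 135, 135, 133, 134]
```

Request:
{"fn": "drive_tool", "kwargs": {"commands": "0 -0.1 0.1 -0.0254 0.149 0 0;0.06 -0.25 0 -0.0254 0.149 0 0;0.07 -0.3 0 -0.0254 0.149 0 0;0.07 -0.3 0 -0.0254 0.149 0 0;0.07 -0.3 0 -0.0254 0.149 0 0;0.07 -0.3 0 -0.0254 0.149 0 0;0.07 -0.3 0 -0.0254 0.149 0 0;0.07 -0.3 0 0 0 0.06 0;0.07 -0.3 0 0 0 0.06 0;0.07 -0.3 0 0 0 0 0;0.06 -0.3 0 0 0 0 0;0 0 0 0 0 0 0;0 0 0 0 0 0 0"}}

```text
time_s: 17.82
eef_pos: [602.8, -269.3, 289.3]
ee_rot: [-0.002, 0.605, 0.796, 0.017]
force: [-0.2, 1.2, -0.1]
grip_width: 0.082
grip_force: 41.1
```

```bash
cat > st.py <<'E'
from h import *
s=sense();Rm=rot(s['ee_rot'])
t=np.radians(15.4);ex=np.array([np.cos(t),np.sin(t),0]);ey=np.array([-np.sin(t),np.cos(t),0])
G=np.column_stack([ey,ex,[0,0,-1]])
rv=R.from_matrix(G@Rm.T).as_rotvec()/(np.pi/4)
print(s['time_s'],np.round(s['eef_pos'],1),'to go',(np.array([603.7,-283.6,108])-s['eef_pos']).round(1),'turn',rv.round(3),'f',np.round(s['force'],1),s['grip_width'],s['grip_force'],np.round(s['joints'],2))
w=capture('wrist');cv2.imwrite('pics/st.png',w['pixels'])
for X in [(50,0,50),(0,0,50),(0,0,100),(-50,0,50)]: print(X,proj(w,np.array(s['eef_pos'])+Rm@np.array(X,float),s).round(1))
for y in (30,-30): print([proj(w,np.array([603.7,-283.6,65])+x*ex+y*ey,s).round().tolist() for x in (-42,-14,14,42)])
E
python3 st.py
```

```text
17.8167 [ 602.8 -269.3  289.3] to go [   0.9  -14.3 -181.3] turn [-0.037  0.021 -0.004] f [-0.2  1.2 -0.1] 0.08211943752039666 41.09480917453766 [-0.61  0.61  0.95  0.03  1.59 -0.88]
(50, 0, 50) [274.9 157.1]
(0, 0, 50) [274.8 238.3]
(0, 0, 100) [274.9 215.5]
(-50, 0, 50) [274.8 309. ]
[[232.0, 177.0], [256.0, 177.0], [280.0, 177.0], [304.0, 177.0]]
[[234.0, 226.0], [257.0, 226.0], [280.0, 226.0], [302.0, 226.0]]
```

Request:
{"fn": "drive_tool", "kwargs": {"commands": "0.01 -0.07 -0.1 -0.037 0.021 0 0;0 -0.07 -0.2 0 0 0 0;0 0 -0.3 0 0 0 0;0 0 -0.2 0 0 0 0;0 0 -0.05 0 0 0 0;0 0 0 0 0 0 0;0 0 0 0 0 0 0"}}

```text
time_s: 18.45
eef_pos: [604.4, -281.7, 208.7]
ee_rot: [0.003, 0.604, 0.797, -0.0]
force: [0.4, -0.2, -0.1]
grip_width: 0.08
grip_force: 41.1
```

```bash
python3 st.py
```

```text
18.45 [ 604.4 -281.7  208.7] to go [  -0.7   -1.9 -100.7] turn [ 0.005  0.005 -0.006] f [ 0.4 -0.2 -0.1] 0.07984232140599479 41.06771528720856 [-0.61  0.66  1.07 -0.    1.41 -0.88]
(50, 0, 50) [274.8 157.2]
(0, 0, 50) [274.8 238.3]
(0, 0, 100) [274.9 215.5]
(-50, 0, 50) [274.8 309. ]
[[227.0, 171.0], [258.0, 171.0], [289.0, 171.0], [320.0, 171.0]]
[[229.0, 234.0], [258.0, 234.0], [288.0, 234.0], [317.0, 234.0]]
```

View pics/st.png

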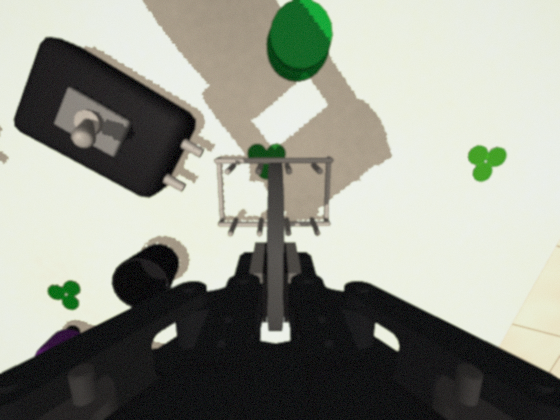

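The cover hangs edge-on at x 268–283. It is lined up between the middle pins, whose tops are at (259,234) and (287,233), as predicted.

```bash
python3 - <<'E'
from h import *
s=sense();w=capture('wrist')
print('off',proj(w,(454,-263,106),s),'on',proj(w,(412,-252,106),s),'plate',proj(w,(433,-257.4,63),s),[(b['position'],b['confidence']) for b in boxes_of(w,'pump_switch_tip')[:2]])
E
```

```text
off [ 84.96655977 137.09569827] on [ 26.9883386  105.46233437] plate [ 91.35709098 122.13051515] [([85.1, 133.4], 0.78)]
```

Request:
{"fn": "drive_tool", "kwargs": {"commands": "-0.01 0 -0.2 0 0 0 0;0 0 -0.25 0 0 0 0;0 0 -0.2 0 0 0 0;0 0 -0.15 0 0 0 0;0 0 -0.08 0 0 0 0;0 0 -0.05 0 0 0 0;0 0 -0.03 0 0 0 0;0 0 0 0 0 0 0;0 0 0 0 0 0 0"}}

```text
time_s: 19.35
eef_pos: [603.3, -282.5, 112.5]
ee_rot: [0.003, 0.604, 0.797, -0.0]
force: [-0.1, -0.6, -1.6]
grip_width: 0.086
grip_force: 41.1
```

Request:
{"fn": "drive_tool", "kwargs": {"commands": "0 0 -0.02 0 0 0 0;0 0 -0.02 0 0 0 0;0 0 -0.02 0 0 0 0;0 0 0 0 0 0 0;0 0 0 0 0 0 0"}}

```text
time_s: 19.77
eef_pos: [602.9, -282.1, 105.4]
ee_rot: [0.002, 0.604, 0.797, -0.0]
force: [0.0, 0.6, -0.3]
grip_width: 0.083
grip_force: 41.1
```

Request:
{"fn": "drive_tool", "kwargs": {"commands": "0 0 -0.02 0 0 0 0;0 0 -0.02 0 0 0 0;0 0 0 0 0 0 0;0 0 0 0 0 0 0"}}

```text
time_s: 20.1
eef_pos: [603.6, -281.8, 104.6]
ee_rot: [0.003, 0.604, 0.797, -0.0]
force: [-5.8, 7.4, 18.9]
grip_width: 0.083
grip_force: 44.0
```

Request:
{"fn": "drive_tool", "kwargs": {"commands": "0 0 0.03 0 0 0 0;0 0 0 0 0 0 12;0 0 0 0 0 0 20;0 0 0 0 0 0 30;0 0 0 0 0 0 30;0 0 0 0 0 0 30;0 0 0.1 0 0 0 30;0 0 0.2 0 0 0 30;0 0 0.3 0 0 0 30;0 0 0.4 0 0 0 30;0 0 0.4 0 0 0 30;0 0 0 0 0 0 30;0 0 0 0 0 0 30;0 0 0 0 0 0 30"}}

```text
time_s: 21.27
eef_pos: [602.7, -282.1, 244.1]
ee_rot: [0.002, 0.605, 0.797, -0.0]
force: [-0.3, -0.1, -0.9]
grip_width: 0.3
grip_force: 0.0
```

```bash
python3 - <<'E'
from h import *
s=sense();print(s['time_s'],s['eef_pos'],s['force'],s['grip_width'])
w=capture('wrist');p=capture('scene');q=capture('side')
for nm,c in [('w',w),('scene',p),('side',q)]:
  for t in ['cover','jar','cup','marker','netcup']: print(nm,t,[(np.round(b['position']).tolist(),round(b['confidence'],2)) for b in boxes_of(c,t)[:2]])
print('cover exp',proj(w,(603.7,-282,90),s),proj(p,(603.7,-282,70)),proj(q,(603.7,-282,70)),'jar',proj(p,(598,174,168)),proj(q,(598,174,168)))
u=proj(w,(603.7,-282,90),s).astype(int);g=cv2.cvtColor(w['pixels'],cv2.COLOR_BGR2GRAY)
for z in range(u[1]-60,u[1]+50,12): print(z,g[z,u[0]-48:u[0]+48:4].tolist())
E
```

```text
21.2667 [ 602.68325202 -282.10339473  244.06604073] [-0.31207371 -0.12180384 -0.90805118] 0.29976111577219194
w cover [([273.0, 190.0], 0.89), ([115.0, 134.0], 0.37)]
w jar [([300.0, 49.0], 0.97)]
w cup []
w marker []
w netcup [([162.0, 261.0], 0.66)]
scene cover [([228.0, 274.0], 0.96)]
scene jar [([282.0, 276.0], 0.58), ([403.0, 255.0], 0.56)]
scene cup [([373.0, 205.0], 0.85)]
scene marker [([296.0, 219.0], 0.71), ([228.0, 273.0], 0.44)]
scene netcup [([189.0, 244.0], 0.68)]
side cover []
side jar [([295.0, 222.0], 0.73), ([190.0, 288.0], 0.65)]
side cup [([318.0, 317.0], 0.63), ([296.0, 219.0], 0.36)]
side marker [([310.0, 264.0], 0.81), ([291.0, 202.0], 0.5)]
side netcup [([279.0, 190.0], 0.52)]
cover exp [275.79271391 199.1934738 ] [229.00019919 271.82134812] [240.58319564 203.69934814] jar [405.23006642 255.19850879] [189.17112223 286.87787116]
139 [239, 239, 238, 239, 197, 164, 162, 167, 165, 167, 164, 170, 240, 226, 220, 185, 161, 165, 165, 168, 168, 162, 162, 163]
151 [236, 229, 237, 234, 230, 237, 182, 50, 50, 52, 46, 69, 71, 55, 52, 152, 166, 169, 165, 162, 165, 163, 165,
[... 282 characters left out ...]
38, 239, 239, 239, 238, 165, 83, 101, 159, 162, 161, 162, 163, 162, 161, 161, 162, 163]
199 [181, 232, 238, 239, 239, 238, 240, 238, 239, 237, 239, 164, 84, 106, 159, 159, 160, 159, 160, 162, 161, 161, 162, 204]
211 [121, 142, 161, 103, 111, 160, 153, 153, 159, 80, 144, 114, 83, 102, 149, 71, 179, 150, 156, 175, 156, 80, 160, 182]
223 [240, 238, 182, 181, 239, 239, 236, 237, 233, 172, 237, 186, 74, 133, 238, 170, 207, 239, 237, 239, 238, 226, 127, 239]
235 [239, 239, 239, 239, 237, 238, 238, 238, 238, 238, 238, 204, 115, 168, 238, 237, 237, 238, 238, 238, 239, 239, 238, 237]
247 [238, 238, 110, 67, 69, 20, 233, 239, 239, 239, 239, 239, 238, 238, 239, 237, 239, 239, 231, 14, 72, 69, 122, 238]
```

```bash
python3 -c "
from rig import *
print(finish_job())"
```

```text
the job is handed in; nothing more can be done
None
```

I handed the job in after about 21 s of robot time. The pump is off, the jar stands upright on the bare deck, and the cover was tipped, lifted out by its raised edge and left on edge in the rack's middle slot; no verdict came back. In the last pictures the cover, jar, cup, marker and net cup were where they should be.

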